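# Stack a slotted mass on the load stand

## Robot

A 6-joint arm with a two-finger parallel gripper is mounted at the origin on a cart in front of the work surface, level with it; the furniture and walls round the work are solid. World frame = base frame: x ahead of the robot, y to its left, z up, the work surface at z = 0. Lengths are in m, angles in degrees, forces in N, time in s.
With the tool pointing down it reaches from about 0.375 to 0.9 m from the base axis. Payload 3.1 kg.
Tool frame: the origin (TCP) lies at the very end of the fingers, on their centre line; the grasp point (between the pads) lies 19 mm behind it; z points along the fingers, y is the direction in which the jaws open and shut (so a half turn about z gives the same grasp; the last joint's range is limited). The gripper opens to 87 mm and grips with 3 to 60 N. Pads are 19 mm wide; open, the fingers measure 117 mm over their backs; the gripper's body (75 mm by 190 mm) begins 51 mm behind the grasp point.
Start: joints at [63.34, 30.224, 82.088, -0, 67.689, -10.227], TCP at [0.177, 0.599, 0.223] pointing down, gripper open.
Joint ranges: [-176.69, 176.69], [-43.24, 126.21], [12.49, 139.97], [-82, 262], [0, 151.66], [-163.58, 163.58]. Speed limits (degrees/s): [159.86, 159.86, 180, 180, 180, 180].

## Interface

Orientations are given as a 3x3 rotation matrix whose columns are the frame's x, y, z axes.
In Python, from rig import read_state, capture, hand_in gives the robot as it stands. The module is installed in compiled form; this text tells all that it offers.
- The arm moves only by the tool move_arm, never from a script. Its arguments are lists of equal length, an entry for each row: "linear": the shift along the tool's x, y, z in cm, a list of three; "angular": the turn, a rotation vector about the tool's x, y, z in rad, a list of three; "fingers": the gripper command: -1 is fully open, 1 is shut, values between are in proportion. In form: {"linear": [[tx, ty, tz], ...], "angular": [[wx, wy, wz], ...], "fingers": [fingers, ...]}. A call has 1 to 12 rows; each row is the pose to reach, as a shift and turn from the pose measured when the call began, along the tool's axes at that moment; what a row does not reach only later rows make up. A row lasts 1/12 s, in which the tool goes at most 41.7 mm and 7.16 degrees, less where a joint would pass 70% of its speed; a pose out of reach is approached as far as the arm can. A call with a gripper value outside its range is refused whole. The fingers move at their own pace and stop on an object; the grip force is fixed at half the most. Time passes only in rows, so rows that repeat a pose let the fingers close. It gives the time, the measured TCP pose, the force and the opening at its end, in the units of the state.
- read_state(): the state, without advancing time (a new reading comes with each control period).
- capture(name): name is "side" or "top" or "wrist"; returns a dict with "color" (400x640x3 uint8, red, green, blue), "fx", "fy", "cx", "cy" (pixels), "view" (4x4, takes a point from world to camera coordinates); the wrist camera has in their place "hand_eye" (4x4, takes a point from camera to tool coordinates, whose origin is the TCP and whose axes are the flange's). Camera axes: x right, y down, z forward; pixel columns grow to the right and rows downward; lengths in m; the calibration is good to about 2 mm. A picture is of the moment at which its call begins: read the wrist's pose just before it. There is no depth.
- hand_in(): hands the job in, once; it reports no verdict.
The state is a dict: "time_s": time; "joint_positions": joint angles; "qvel": joint speeds; "tau": joint torques, N m; "position": TCP position; "tcp_rot": TCP orientation; "force": force on the tool from outside, world axes, zero at the start; "moment": the same for the moment, N m; "opening": opening from 0.0 (shut) to 1.0 (fully open).
Only numpy, scipy, OpenCV 4.12 (cv2) and the standard library are available. Lean on these libraries where they do the work, as an engineer would, in place of code of your own. Each camera call takes 0.05 s, during which the arm holds its last target. There are 200 camera calls.

## Task

Take the slotted mass from its aluminium rest and slide it sideways onto the stem of the load stand, above the mass that is already there, with its slot turned away from the lower one's slot. Then, pressing lightly, turn it about the stem until the key under it drops into the lower mass's slot, and leave it lying flat, fully home and let go. Never load the stand with more than 25 N in any direction, and leave the carton, screwdriver and slide viewer where they are.

Things in the scene. Friction and masses are not known exactly. Their poses are not given: they have to be found in the camera images.
- stand: Load stand fixed to the table: grey foot plate 120 x 110 x 12 mm (origin: centre of its underside, z up), a round housing, and on it a sprung pan with an upright steel stem 8 mm in diameter on the stand's z axis. Its -x side is the front (dark line on the foot). On the pan lies the lower mass, a steel slotted disc shaped like the loose one, fixed and very stiff against turning.
- seat (a point): Point on the stem's axis level with the lower mass's top face (56 mm above the table), axes as the stand's. The lower mass's 12 mm wide slot points to the stand's front (-x) or up to 0.7 rad (40 degrees) to either side: the angle differs every time and is not measured, so feel or see it. Its upright lug, opposite its slot, stands 36 to 62 mm from the axis, top 76 mm above the table.
- stem_head (a point): Centre of the underside of the stem's head, 30 mm above the seat, axes as the stand's. The head is 20 mm across and 8 mm thick and stays on, so a mass can only come on sideways below it. Sideways the stem is rigid.
- pan_top (a point): Centre of the top of the 60 mm pan, 10 mm below the seat. The pan carries stem and lower mass on a spring: it stays at its upper stop until pressed down with about 2.5 N (less the weight laid on it), then gives about 0.7 mm per newton, 8 mm at most.
- mass_rest: Fixed aluminium rest, 70 x 70 mm, 35 mm high (origin: centre of the underside): two rails along its x with a 20 mm channel between them, on which the loose mass lies with its key in the channel and its lug towards the rest's -x.
- mass_lug (a point): Centre of the loose mass's grip lug, half-way up (51 mm above the table at the start); axes are the mass's. The lug is an upright steel block 12 mm thick (along y) x 26 mm (along x) x 30 mm high outside the disc, overhanging the rest; pinch it across its 12 mm. Its bottom is level with the disc's underside; a neck 14 mm wide and 10 mm high joins it to the disc on the +x side.
- mass_hub (a point): Centre of the underside of the loose mass's disc, 49 mm along the mass's +x from the lug's centre and 16 mm lower. The steel disc is 60 mm across, 10 mm thick, about 0.15 kg. Its slot, 12 mm wide with a flared mouth, opens to +x; the slot's straight end is 6 mm from the hub towards -x (the lug), so with the stem against it the hub is 2 mm beyond the stem's axis.
- mass_key (a point): Bottom centre of the loose mass's key: 8 mm wide (y), 12 mm long (x), reaching 5 mm below the disc, 22 mm from the hub towards -x. The mass lies flat on the lower one only with the key in the lower slot, that is with the two slots pointing opposite ways; turned otherwise it stands 5 mm too high. The key has 2 mm of play each side in the slot.
- brown_carton: Bystander: brown carton 62 x 61 x 94 mm standing behind the work, origin at the centre of its underside.
- screwdriver: Bystander: screwdriver 197 mm long lying to the right of the work, origin at the centre of its underside.
- slide_viewer: Bystander: small dark slide viewer 30 x 34 x 66 mm standing behind the work, origin at the centre of its underside.
Mind the look-alikes: they are no part of the job. What is shaped like the part that bears mass_lug but turquoise is not meant.

How it is judged (in metres and radians):
At the end, for the whole second after the job is handed in: The loose mass surrounds the stem with its hub within 5 mm of the stem's axis and lies flat on the lower mass: underside within 1.5 mm of the lower mass's top face and tilted less than 0.05 rad, which is possible only with its key in the lower slot (horizontal distance between mass_hub and seat below 0.005 m and z of mass_hub in the frame of seat between -0.0015 and 0.0015 m and angle between mass_hub's own z axis and vertical below 0.05 rad); the robot touches nothing.
It fails at once if The load stand (with its pan, stem and lower mass) is loaded with more than 25 N (contact force between stand and anything else above 25 N).
It fails at once if The brown carton is moved more than 20 mm (distance of brown_carton from where it was at the start of the episode above 0.02 m).
It fails at once if The screwdriver is moved more than 20 mm (distance of screwdriver from where it was at the start of the episode above 0.02 m).
It fails at once if The slide viewer is moved more than 20 mm (distance of slide_viewer from where it was at the start of the episode above 0.02 m).
It also fails if it takes over 72 s, if anything falls off the work surface, if the arm or the gripper's body presses on something with over 40 N, if the wrist force passes 120 N, or if a joint passes its speed limit or range.

## Working session

There is one attempt and no reset: what is moved stays moved. The work goes in short steps, Python scripts to look and compute and a tool call to move; the robot and the scene stay as the last step left them, time stands still between calls to the robot, and variables do not carry over. Pictures are saved under pics/ and viewed, about 8 in all and at most 12, crops included, and the job is handed in when it is done.

Besides the shell and the picture viewer there is one more tool, called after "Call:" by a JSON object that holds its "op" and its "data", one argument or row to a line. move_arm: Moves the arm, as the interface text tells. Its arguments: {"type":"object","properties":{"linear":{"type":"array"},"angular":{"type":"array"},"fingers":{"type":"array"}},"required":["linear","angular","fingers"]}

```bash
mkdir -p pics; python3 - <<'E'
from rig import *
import cv2,numpy as np,pickle
s=read_state();print(s)
for n in("top","side"):
    c=capture(n);cv2.imwrite(f"pics/{n}0.png",c["color"][:,:,::-1]);pickle.dump(c,open(f"{n}0.pkl","wb"))
    print(n,c["fx"],c["cx"],c["cy"],np.round(c["view"],3))
E
```

```text
{'time_s': 0.0, 'joint_positions': array([ 6.33400114e+01,  3.02787447e+01,  8.21587631e+01, -1.52973524e-03,
        6.76886088e+01, -1.02268605e+01]), 'qvel': array([-0.10488427,  0.08725975, -0.1247154 ,  0.05879594,  0.11560335,
        0.06519874]), 'tau': array([ 2.44456078e-04, -4.40045571e+01, -1.76590705e+01,  6.32399297e-02,
        5.83546737e-02, -1.67130252e-04]), 'position': array([0.17644072, 0.59879174, 0.22156082]), 'tcp_rot': array([[-9.59153264e-01,  2.82885283e-01, -9.65570165e-04],
       [ 2.82886694e-01,  9.59151294e-01, -1.97821585e-03],
       [ 3.66519723e-04, -2.17055914e-03, -9.99997577e-01]]), 'force': array([-0.84406341,  0.16379119, -0.19759397]), 'moment': array([ 0.04057714, -0.03710018, -0.0132865 ]), 'opening': 0.9987810835478644}
top 363.81627747008054 320.95971550209555 202.47420962108876 [[-0.012 -0.999 -0.035 -0.197]
 [-0.991  0.017 -0.136  0.624]
 [ 0.137  0.033 -0.99   0.875]
 [ 0.     0.     0.     1.   ]]
side 441.49041875008993 324.0012773687982 197.47299852977224 [[-0.995 -0.099 -0.     0.582]
 [-0.062  0.628 -0.776  0.244]
 [ 0.077 -0.772 -0.631  0.796]
 [ 0.     0.     0.     1.   ]]
```

View pics/top0.png

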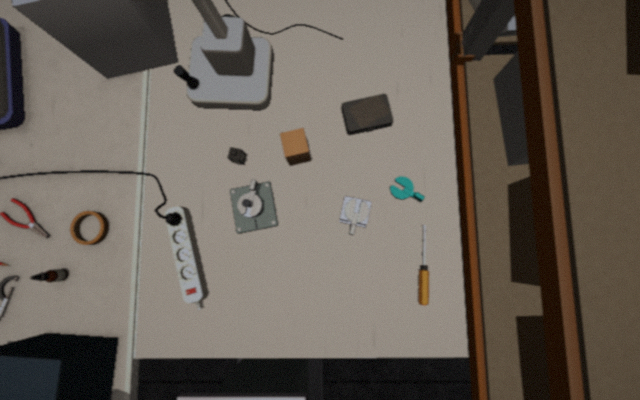

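View pics/side0.png

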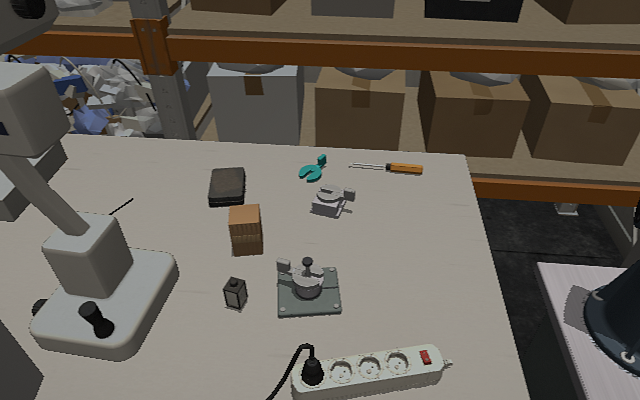

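Candidates for the loose mass: in the top view, the grey slotted disc on the aluminium rest at (355,211) with its lug at (352,231), the turquoise look-alike at (405,190), and the lower mass on the stand at (252,204). I choose the grey one on the rest and check it in a close crop.

```bash
cat > h.py <<'E'
import numpy as np,cv2,pickle
from rig import *
def ray(c,u,v,V=None):
    V=c["view"] if V is None else V
    R,t=V[:3,:3],V[:3,3]
    d=R.T@np.array([(u-c["cx"])/c["fx"],(v-c["cy"])/c["fy"],1]);return -R.T@t,d
def onz(c,u,v,z,V=None):
    o,d=ray(c,u,v,V);return o+d*(z-o[2])/d[2]
def proj(c,p,V=None):
    V=c["view"] if V is None else V
    q=V[:3,:3]@np.asarray(p)+V[:3,3];return np.array([c["cx"]+c["fx"]*q[0]/q[2],c["cy"]+c["fy"]*q[1]/q[2]])
def wristview(c,s):
    T=np.eye(4);T[:3,:3]=s["tcp_rot"];T[:3,3]=s["position"]
    return np.linalg.inv(T@c["hand_eye"])
E
python3 - <<'E'
from h import *
c=pickle.load(open("top0.pkl","rb"))
im=c["color"][:,:,::-1]
a=cv2.resize(im[175:240,222:287],None,fx=6,fy=6,interpolation=2)
b=cv2.resize(im[185:250,325:390],None,fx=6,fy=6,interpolation=2)
cv2.imwrite("pics/crop1.png",np.hstack([a,b]))
for n,u,v,z in(("rest",355,211,.035),("lug",352,232,.066),("stemhead",247,207,.094)):print(n,onz(c,u,v,z))
E
```

```text
rest [ 0.59893855 -0.29138244  0.035     ]
lug [ 0.54478045 -0.28105641  0.066     ]
stemhead [ 0.60601797 -0.03249083  0.094     ]
```

View pics/crop1.png

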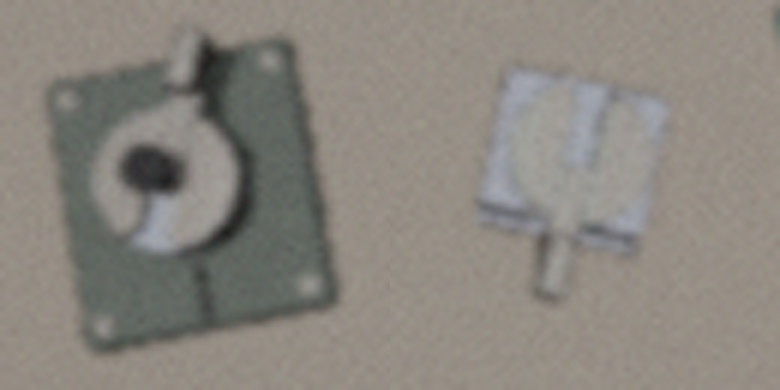

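The crop shows the grey loose mass on the rest: slot up and lug down at (552,265). On the stand are the stem head (152,170), the lower lug (187,58) and the open slot at (155,235).

```bash
python3 - <<'E'
from h import *
c=pickle.load(open("top0.pkl","rb"))
A=lambda x,y,z:onz(c,222+x/6-.4,175+y/6-.4,z)
B=lambda x,y,z:onz(c,325+(x-390)/6-.4,185+y/6-.4,z)
f=[A(*p,.012) for p in((50,88),(290,42),(335,300),(95,350))]
print("foot",np.mean(f,0),[np.linalg.norm(f[i]-f[i-1]).round(4) for i in range(4)])
d=(f[0]+f[1]-f[2]-f[3]);print("yaw stand",np.degrees(np.arctan2(d[1],d[0])))
h=A(152,168,.094);l=A(187,58,.076);m=A(155,238,.056);print("head",h,"lug",l,np.linalg.norm((l-h)[:2]),"slot",m)
for n,v in(("lugdir",l-h),("lugdir from foot",l-np.mean(f,0)),("slotdir",m-h)):print(n,np.degrees(np.arctan2(v[1],v[0])))
r=[B(*p,.035) for p in((510,70),(668,98),(632,250),(478,222))]
print("rest",np.mean(r,0),[np.linalg.norm(r[i]-r[i-1]).round(4) for i in range(4)])
d=(r[0]+r[1]-r[2]-r[3]);print("yaw rest",np.degrees(np.arctan2(d[1],d[0])))
print("lug top",B(555,262,.066))
y=np.arctan2(d[1],d[0]); print("expect lug", )
E
```

```text
foot [ 0.61653305 -0.03018395  0.012     ] [np.float64(0.1168), np.float64(0.107), np.float64(0.115), np.float64(0.1055)]
yaw stand 10.508176968763756
head [ 0.61656555 -0.03216684  0.094     ] lug [ 0.66409788 -0.04149111  0.076     ] 0.048438249159466734 slot [ 0.59279306 -0.02471828  0.056     ]
lugdir -11.098611522772993
lugdir from foot -13.372208241675994
slotdir 162.6028195058354
rest [ 0.59842536 -0.29116486  0.035     ] [np.float64(0.0655), np.float64(0.0671), np.float64(0.0656), np.float64(0.0649)]
yaw rest -13.911691895922468
lug top [ 0.55374557 -0.28151173  0.066     ]
expect lug
```

Call:
{"op": "move_arm", "data": {
  "linear": [
    [-37, -31, 0],
    [-37, -31, 0],
    [-37, -31, 0],
    [-37, -31, 0],
    [-37, -31, 0],
    [-37, -31, 0],
    [-37, -31, 0],
    [-37, -31, 0],
    [-37, -31, 0],
    [-37, -31, 0],
    [-37, -31, 0],
    [-37, -31, 0]
  ],
  "angular": [
    [0, 0, -0.043],
    [0, 0, -0.043],
    [0, 0, -0.043],
    [0, 0, -0.043],
    [0, 0, -0.043],
    [0, 0, -0.043],
    [0, 0, -0.043],
    [0, 0, -0.043],
    [0, 0, -0.043],
    [0, 0, -0.043],
    [0, 0, -0.043],
    [0, 0, -0.043]
  ],
  "fingers": [-1, -1, -1, -1, -1, -1, -1, -1, -1, -1, -1, -1]
}}

```text
time_s: 1.1
position: [0.4458, 0.1936, 0.2221]
tcp_rot: [[-0.97, 0.244, 0.0], [0.244, 0.97, -0.003], [-0.001, -0.003, -1.0]]
force: [-0.2, 0.0, 0.6]
opening: 1.0
```

Call:
{"op": "move_arm", "data": {
  "linear": [
    [-21.2, -43.5, 2],
    [-21.2, -43.5, 2],
    [-21.2, -43.5, 2],
    [-21.2, -43.5, 2],
    [-21.2, -43.5, 2],
    [-21.2, -43.5, 2],
    [-21.2, -43.5, 2],
    [-21.2, -43.5, 2],
    [-21.2, -43.5, 2],
    [-21.2, -43.5, 2],
    [-21.2, -43.5, 2],
    [-21.2, -43.5, 2]
  ],
  "angular": [
    [0, 0, 0],
    [0, 0, 0],
    [0, 0, 0],
    [0, 0, 0],
    [0, 0, 0],
    [0, 0, 0],
    [0, 0, 0],
    [0, 0, 0],
    [0, 0, 0],
    [0, 0, 0],
    [0, 0, 0],
    [0, 0, 0]
  ],
  "fingers": [-1, -1, -1, -1, -1, -1, -1, -1, -1, -1, -1, -1]
}}

```text
time_s: 2.1
position: [0.5456, -0.2839, 0.2029]
tcp_rot: [[-0.969, 0.246, 0.001], [0.246, 0.969, -0.004], [-0.002, -0.004, -1.0]]
force: [-0.0, 1.4, 0.2]
opening: 1.003
```

```bash
python3 - <<'E'
from h import *
s=read_state();c=capture("wrist");pickle.dump((s,c),open("w1.pkl","wb"))
cv2.imwrite("pics/w1.png",c["color"][:,:,::-1]);print(s["time_s"],s["position"],s["joint_positions"],c["fx"],c["cx"],c["cy"],c["hand_eye"].round(3))
V=wristview(c,s)
print(proj(c,[.553,-.2815,.066],V),proj(c,[.598,-.291,.035],V))
E
```

```text
2.1 [ 0.54563352 -0.2839404   0.20286706] [ -37.81058168   30.65996334   84.85134254   -0.17120084   64.31431673
 -113.51764173] 330.2774290031222 318.9167677669755 199.37910598382464 [[-0.001 -0.968 -0.253  0.068]
 [ 1.    -0.001  0.    -0.001]
 [-0.001 -0.253  0.968 -0.164]
 [ 0.     0.     0.     1.   ]]
[324.99503126 195.30554219] [326.14837419 230.17764226]
```

View pics/w1.png

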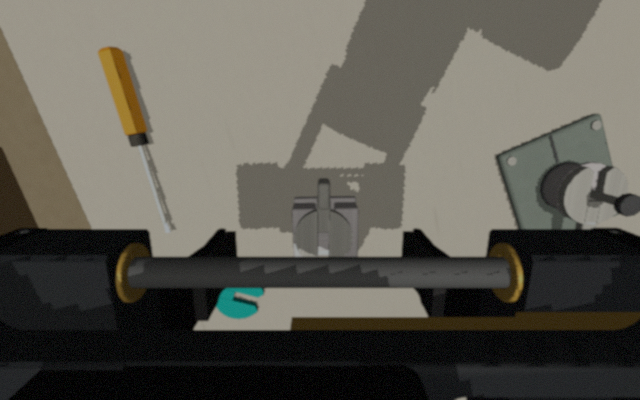

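Wrist view: rest and grey loose mass at (325,225), lug at (324,188). The stand is at the right edge and the decoy at (240,300). I zoom in on the lug.

```bash
python3 - <<'E'
from h import *
s,c=pickle.load(open("w1.pkl","rb"))
im=c["color"][165:265,275:375,::-1]
cv2.imwrite("pics/w1c.png",cv2.convertScaleAbs(cv2.resize(im,None,fx=6,fy=6,interpolation=2),alpha=1.7))
E
```

```text
(no output)
```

View pics/w1c.png

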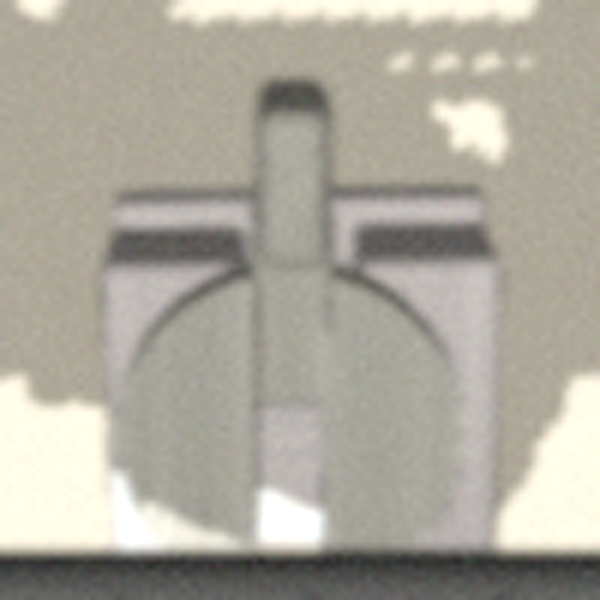

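```bash
python3 - <<'E'
from h import *
s,c=pickle.load(open("w1.pkl","rb"));V=wristview(c,s)
P=lambda x,y,z:onz(c,275+x/6-.4,165+y/6-.4,z,V)
a,b=P(294,110,.066),P(293,265,.066)
print("lug",(a+b)/2,np.linalg.norm(a-b),"width",np.linalg.norm(P(262,190,.066)-P(327,190,.066)))
e=P(291,405,.045);l,r=P(122,420,.045),P(464,420,.045)
print("slotend",e,"disc",(l+r)/2,np.linalg.norm(l-r))
for d in(b-a,e-a):print(np.degrees(np.arctan2(d[1],d[0])))
y=np.radians(-14);x=np.array([np.cos(y),np.sin(y),0]);print("hub from slot",e+.006*x,"lug from slot",e-.043*x)
C=[P(105,262,.035),P(497,262,.035)];print("rest edge",np.linalg.norm(C[0]-C[1]),np.degrees(np.arctan2(*(C[1]-C[0])[:2][::-1])))
print(np.degrees(np.arctan2(s["tcp_rot"][1,0],s["tcp_rot"][0,0])),s["tcp_rot"][2])
E
```

```text
lug [ 0.55329356 -0.2830027   0.066     ] 0.024975148834916187 width 0.010159612280914361
slotend [ 0.59568231 -0.29385332  0.045     ] disc [ 0.59842892 -0.29419625  0.045     ] 0.05898824295157682
-14.43762570217647
-14.37583009915367
hub from slot [ 0.60150409 -0.29530485  0.045     ] lug from slot [ 0.55395959 -0.28345068  0.045     ]
rest edge 0.06824321695183865 75.7709266052721
165.78121048119002 [-0.00171299 -0.00368643 -0.99999174]
```

Call:
{"op": "move_arm", "data": {
  "linear": [
    [-0.75, 0.33, 4],
    [-0.75, 0.33, 8],
    [-0.75, 0.33, 11],
    [-0.75, 0.33, 13.5],
    [-0.75, 0.33, 15],
    [-0.75, 0.33, 16],
    [-0.75, 0.33, 16.6],
    [-0.75, 0.33, 16.8],
    [-0.75, 0.33, 16.8],
    [-0.75, 0.33, 16.8]
  ],
  "angular": [
    [0, 0, 0],
    [0, 0, 0],
    [0, 0, 0],
    [0, 0, 0],
    [0, 0, 0],
    [0, 0, 0],
    [0, 0, 0],
    [0, 0, 0],
    [0, 0, 0],
    [0, 0, 0]
  ],
  "fingers": [-1, -1, -1, -1, -1, -1, -1, -1, -1, -1]
}}

```text
time_s: 2.98
position: [0.5567, -0.2903, 0.036]
tcp_rot: [[-0.969, 0.248, 0.006], [0.248, 0.969, -0.011], [-0.008, -0.009, -1.0]]
force: [-0.2, -0.9, 0.8]
opening: 0.995
```

Call:
{"op": "move_arm", "data": {
  "linear": [
    [0, 0, 0],
    [0, 0, 0],
    [0, 0, 0],
    [0, 0, 0],
    [0, 0, 0],
    [0, 0, 0],
    [0, 0, 0],
    [0, 0, 0],
    [0, 0, 0],
    [0, 0, 0],
    [0, 0, 0],
    [0, 0, 0]
  ],
  "angular": [
    [0, 0, 0],
    [0, 0, 0],
    [0, 0, 0],
    [0, 0, 0],
    [0, 0, 0],
    [0, 0, 0],
    [0, 0, 0],
    [0, 0, 0],
    [0, 0, 0],
    [0, 0, 0],
    [0, 0, 0],
    [0, 0, 0]
  ],
  "fingers": [1, 1, 1, 1, 1, 1, 1, 1, 1, 1, 1, 1]
}}

```text
time_s: 3.98
position: [0.5565, -0.2898, 0.0359]
tcp_rot: [[-0.969, 0.248, 0.005], [0.248, 0.969, -0.01], [-0.007, -0.008, -1.0]]
force: [0.6, 3.9, 0.3]
opening: 0.17
```

Call:
{"op": "move_arm", "data": {
  "linear": [
    [0, 0, 0],
    [0, 0, 0],
    [0, 0, 0],
    [0, 0, 0]
  ],
  "angular": [
    [0, 0, 0],
    [0, 0, 0],
    [0, 0, 0],
    [0, 0, 0]
  ],
  "fingers": [1, 1, 1, 1]
}}

```text
time_s: 4.32
position: [0.5565, -0.2885, 0.0359]
tcp_rot: [[-0.969, 0.248, 0.005], [0.248, 0.969, -0.008], [-0.006, -0.007, -1.0]]
force: [1.6, 5.7, 2.1]
opening: 0.153
```

```bash
python3 - <<'E'
from h import *
s=read_state();c=capture("wrist");pickle.dump((s,c),open("w2.pkl","wb"))
print(s["time_s"],s["position"],s["opening"],s["force"],s["moment"],s["joint_positions"],s["tcp_rot"][2])
t=capture("top");pickle.dump(t,open("t2.pkl","wb"))
d=capture("side");
a=cv2.resize(c["color"][60:260,200:440],(480,400));b=cv2.resize(d["color"][160:240,300:370],(320,400)) 
cv2.imwrite("pics/w2.png",cv2.convertScaleAbs(np.hstack([a,b])[:,:,::-1],alpha=1.5))
E
```

```text
4.3167 [ 0.55651164 -0.28849614  0.03588497] 0.15300524092299544 [1.61010073 5.65121712 2.13733191] [ 1.07349739 -0.39171968  0.18435018] [ -37.50249441   44.32581363   89.48627319   -0.28035163   45.69910251
 -112.94094822] [-0.00647466 -0.0065746  -0.99995743]
```

View pics/w2.png

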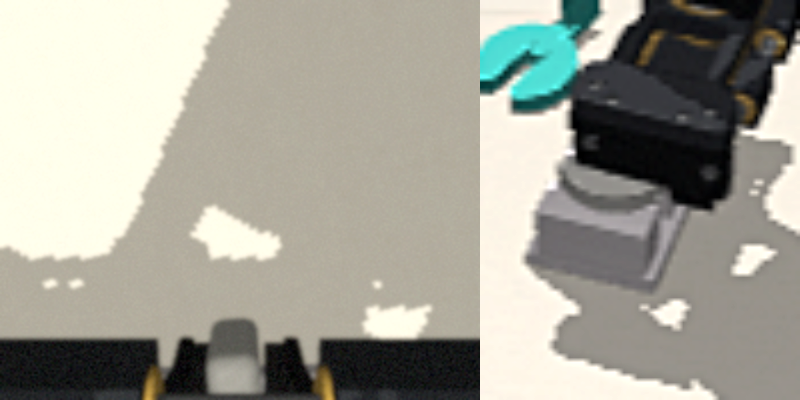

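The picture shows the grey lug (232,355) pinched between the fingers, with the disc still on the rest. The arm lagged about 6 mm behind its command, so the lug was pushed to one side. I lift gently and re-measure the mass in the hand.

Call:
{"op": "move_arm", "data": {
  "linear": [
    [0, 0.1, 0],
    [0, 0.1, -0.3],
    [0, 0.1, -0.6],
    [0, 0.1, -1],
    [0, 0.1, -1.5],
    [0, 0.1, -2],
    [0, 0.1, -3],
    [0, 0.1, -4],
    [0, 0.1, -5],
    [0, 0.1, -5.5],
    [0, 0.1, -5.5],
    [0, 0.1, -5.5]
  ],
  "angular": [
    [0, 0, 0],
    [0, 0, 0],
    [0, 0, 0],
    [0, 0, 0],
    [0, 0, 0],
    [0, 0, 0],
    [0, 0, 0],
    [0, 0, 0],
    [0, 0, 0],
    [0, 0, 0],
    [0, 0, 0],
    [0, 0, 0]
  ],
  "fingers": [1, 1, 1, 1, 1, 1, 1, 1, 1, 1, 1, 1]
}}

```text
time_s: 5.47
position: [0.5567, -0.2872, 0.0916]
tcp_rot: [[-0.969, 0.248, 0.006], [0.248, 0.969, -0.009], [-0.008, -0.007, -1.0]]
force: [-0.1, -0.3, -1.6]
opening: 0.149
```

```bash
python3 - <<'E'
from h import *
s=read_state();c=capture("top");d=capture("side");w=capture("wrist");pickle.dump((s,c,d,w),open("p3.pkl","wb"))
print(s["time_s"],s["position"],s["opening"],s["force"],s["moment"],s["tcp_rot"])
a=cv2.resize(c["color"][180:260,320:400],(400,400),interpolation=2);b=cv2.resize(d["color"][140:220,300:380],(400,400),interpolation=2)
cv2.imwrite("pics/p3.png",cv2.convertScaleAbs(np.hstack([a,b])[:,:,::-1],alpha=1.3))
E
```

```text
5.4667 [ 0.556724   -0.28724683  0.09160784] 0.14900515628116218 [-0.11810068 -0.29758123 -1.64617481] [ 0.07391299  0.08972455 -0.00342345] [[-0.9687122   0.24812369  0.00559573]
 [ 0.24807096  0.96870272 -0.00870845]
 [-0.00758137 -0.00704784 -0.99994642]]
```

View pics/p3.png

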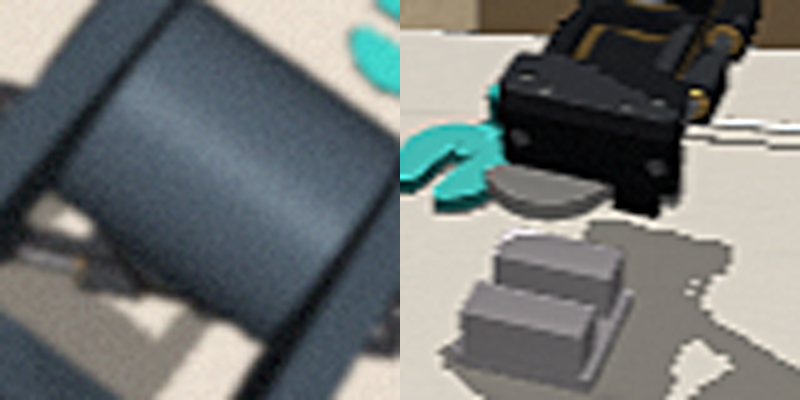

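```bash
python3 - <<'E'
from h import *
s,c,d,w=pickle.load(open("p3.pkl","rb"))
H=w["hand_eye"];V=np.linalg.inv(H)
for sx in(.013,.0155,.0173,.019):print(sx,proj(w,[sx,0,-.030],V),proj(w,[sx,0,0],V))
g=cv2.cvtColor(w["color"],cv2.COLOR_RGB2GRAY);print(g[205:262,312:322].mean(1).round().astype(int))
print(g[225,290:345],g[245,290:345])
t=pickle.load(open("t2.pkl","rb"));
o=pickle.load(open("top0.pkl","rb"))
E
```

```text
0.013 [321.41817258 244.6921743 ] [320.96698538 222.52213264]
0.0155 [321.4228984  239.28799246] [320.96925126 217.95069265]
0.0173 [321.426327   235.36724245] [320.97089305 214.63836684]
0.019 [321.42958532 231.64120591] [320.97245166 211.49385849]
[110 111 111 111 111 111 111 111 111 110 110 103  84  66  58  55  55  54
  55  55  55  55  56  56  56  56  57  55  57  57  57  60  68  78  86  95
  99 102 105 108 110 110 110 110 110 110 110 109 110 108 103  84  52  37
  42  48  54]
[123 122 123 121 123 122 125 123 122 123 121 122 123 123 117  96  72  57
  58  55  55  59  54  58  56  57  59  49  55  56  55  52  57  56  57  54
  50  56  78 104 119 125 124 122 123 123 126 123 122 123 119 117 114 113
 113] [  3   4   4   1  16  11  11  12  11  12   4   5  21  43  72  86  96 100
 106 105 109 109 112 110 112 111 109 108 110 109 109 109 111 106 107 101
 101  94  89  82  75  61  39  21  13   3  11  11  20   7  16  12   5  14
   1]
```

```bash
python3 - <<'E'
from h import *
s,w=pickle.load(open("w1.pkl","rb"));V=wristview(w,s)
t=pickle.load(open("top0.pkl","rb"));d=capture("side");pickle.dump(d,open("side1.pkl","wb"))
def blob(c,x0,x1,y0,y1,th):
    g=cv2.cvtColor(c["color"],cv2.COLOR_RGB2GRAY)[y0:y1,x0:x1]
    n,l,st,ce=cv2.connectedComponentsWithStats((g<th).astype(np.uint8))
    return [(ce[i]+[x0,y0],st[i][2:]) for i in range(1,n) if st[i][4]>15]
print(blob(t,238,258,195,215,75),blob(d,295,320,252,275,75),blob(w,605,640,185,225,60))
for p in([.6166,-.0312,.094],[.6166,-.0312,.056]):print(proj(t,p),proj(d,p),proj(w,p,V))
a=cv2.resize(d["color"][245:325,265:350],(510,480),interpolation=2);b=cv2.resize(w["color"][150:240,560:640],(420,480),interpolation=2)
cv2.imwrite("pics/s4.png",cv2.convertScaleAbs(np.hstack([a[:,:380],b])[:,:,::-1],alpha=1.3))
E
```

```text
[(array([246.96296296, 203.05555556]), array([ 9,  7, 54], dtype=int32))] [(array([307.61417323, 265.1496063 ]), array([ 16,  18, 127], dtype=int32))] [(array([617.19069767, 201.19069767]), array([ 28,  20, 215], dtype=int32))]
[246.52991581 202.59258901] [308.18957134 259.46990533] [628.37530767 203.36526727]
[250.17350235 204.67683632] [308.65137938 273.33180641] [592.7765103  192.88342988]
```

View pics/s4.png

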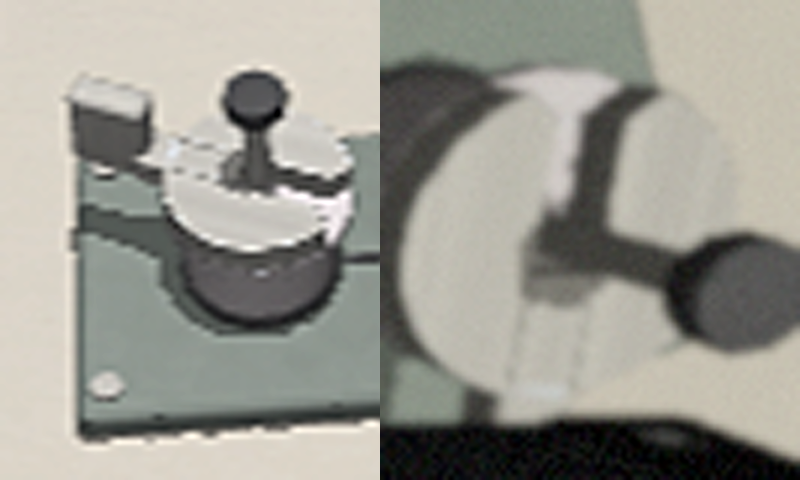

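Side crop: stem head (255,98), lower lug (110,115), slot at lower right. Wrist crop: slot up at (578,150), neck down at (543,390), head (745,290). The predicted axis (0.6166, -0.0312) agrees with all three views to about 1 px.

```bash
python3 - <<'E'
from h import *
s,w=pickle.load(open("w1.pkl","rb"));V=wristview(w,s)
d=pickle.load(open("side1.pkl","rb"))
P=lambda x,y,z=.056:onz(w,560+(x-380)/5.25-.4,150+y/5.333-.4,z,V)
S=lambda x,y,z:onz(d,265+x/6-.4,245+y/6-.4,z)
ce=P(567,237);print("disc c",ce)
ang=lambda v:np.degrees(np.arctan2(v[1],v[0]))
m=P(578,80);n=P(543,390);l=(P(548,130)+P(612,130))/2;l2=(P(545,210)+P(606,210))/2
print("mouth",ang(m-ce),"neck",ang(n-ce),"slot mid",ang(l-l2),"mouth-neck",ang(m-n),"slot-w",np.linalg.norm(P(548,170)-P(609,170)))
ax=np.array([.6166,-.0312,0])
lt=S(112,95,.076);print("side lug",lt,ang(lt-ax),np.linalg.norm((lt-ax)[:2]))
sm=S(338,195,.056);print("side mouth",ang(sm-ax),sm)
E
```

```text
disc c [ 0.61835    -0.02897129  0.056     ]
mouth 173.8657776234089 neck -10.976613596111013 slot mid 174.684629337325 mouth-neck 171.43031363997318 slot-w 0.01106936336389276
side lug [ 0.66547275 -0.04071228  0.076     ] -11.013982003781383 0.04978985225197646
side mouth 163.98990981450712 [ 0.59260631 -0.02431535  0.056     ]
```

Call:
{"op": "move_arm", "data": {
  "linear": [
    [1.2, 2.6, -0.3],
    [2.4, 5.2, -0.3],
    [3.6, 7.8, -0.3],
    [4.8, 10.4, -0.3],
    [6, 13.2, -0.3],
    [7.2, 16, -0.3],
    [8.4, 18.6, -0.3],
    [9.6, 21.2, -0.3],
    [10.8, 23.8, -0.3],
    [11.6, 25.6, -0.3],
    [11.6, 25.6, -0.3],
    [11.6, 25.6, -0.3]
  ],
  "angular": [
    [0, 0, -0.01],
    [0, 0, -0.02],
    [0, 0, -0.03],
    [0, 0, -0.04],
    [0, 0, -0.05],
    [0, 0, -0.06],
    [0, 0, -0.06],
    [0, 0, -0.06],
    [0, 0, -0.06],
    [0, 0, -0.06],
    [0, 0, -0.06],
    [0, 0, -0.06]
  ],
  "fingers": [1, 1, 1, 1, 1, 1, 1, 1, 1, 1, 1, 1]
}}

```text
time_s: 6.67
position: [0.507, -0.009, 0.0909]
tcp_rot: [[-0.982, 0.187, 0.003], [0.187, 0.982, -0.007], [-0.004, -0.007, -1.0]]
force: [-0.2, -0.2, -2.3]
opening: 0.149
```

```bash
cat > st.py <<'E'
from h import *
import sys
s=read_state();R=s["tcp_rot"]
print(s["time_s"],"pos",s["position"].round(4),"F",s["force"].round(2),"M",s["moment"].round(3),"op",round(s["opening"],3))
yaw=np.degrees(np.arctan2(R[1,0],R[0,0]))-180;yaw=(yaw+180)%360-180
mx=-R[:,0];hub=s["position"]+mx*.0455;ax=np.array([.6166,-.0312])
u=np.array([np.cos(np.radians(-11)),np.sin(np.radians(-11))]);e=ax-hub[:2]
print("mass yaw",yaw.round(2),"R2",R[2].round(4),"hub",hub.round(4),"to axis along",(e@u).round(4),"left",(e@[-u[1],u[0]]).round(4))
if len(sys.argv)>1:
    t=np.array([float(a) for a in sys.argv[1:4]]);print("shift cm to",t,(R.T@(t-s["position"])*100).round(2),"rotz",np.radians(yaw+11).round(4))
E
python3 st.py .508 -.0101 .0695
```

```text
6.6667 pos [ 0.507  -0.009   0.0909] F [-0.17 -0.16 -2.29] M [-0.035  0.022 -0.016] op 0.149
mass yaw -10.78 R2 [-0.0044 -0.0065 -1.    ] hub [ 0.5517 -0.0175  0.0911] to axis along 0.0664 left -0.001
shift cm to [ 0.508  -0.0101  0.0695] [-0.11 -0.07  2.14] rotz 0.0039
```

Call:
{"op": "move_arm", "data": {
  "linear": [
    [-0.1, -0.1, 0.6],
    [-0.1, -0.1, 1.2],
    [-0.1, -0.1, 1.8],
    [-0.1, -0.1, 2.15],
    [-0.1, -0.1, 2.15],
    [-0.1, -0.1, 2.15],
    [-0.1, -0.1, 2.15]
  ],
  "angular": [
    [0, 0, 0.004],
    [0, 0, 0.004],
    [0, 0, 0.004],
    [0, 0, 0.004],
    [0, 0, 0.004],
    [0, 0, 0.004],
    [0, 0, 0.004]
  ],
  "fingers": [1, 1, 1, 1, 1, 1, 1]
}}

```text
time_s: 7.25
position: [0.5079, -0.0107, 0.0693]
tcp_rot: [[-0.981, 0.192, 0.003], [0.192, 0.981, -0.007], [-0.004, -0.007, -1.0]]
force: [0.2, 0.7, -1.6]
opening: 0.149
```

```bash
python3 st.py .5715 -.0224 .0695; python3 - <<'E'
from h import *
s=read_state();d=capture("side");t=capture("top");pickle.dump((s,d,t),open("p5.pkl","wb"))
mx=-s["tcp_rot"][:,0];my=-np.cross([0,0,1],mx)*-1
for o,n in((.0455,"hub"),(.0755,"mouth")):
    p=s["position"]+mx*o;p[2]=s["position"][2]+.009;print(n,proj(d,p),proj(t,p))
a=cv2.resize(d["color"][225:315,270:370],(500,450),interpolation=2);b=cv2.resize(t["color"][170:260,215:275],(300,450),interpolation=2)
cv2.imwrite("pics/p5.png",cv2.convertScaleAbs(np.hstack([a,b])[:,:,::-1],alpha=1.3))
E
```

```text
7.25 pos [ 0.5079 -0.0107  0.0693] F [ 0.23  0.74 -1.6 ] M [ 0.009  0.004 -0.012] op 0.149
mass yaw -11.04 R2 [-0.0043 -0.0065 -1.    ] hub [ 0.5525 -0.0194  0.0695] to axis along 0.0651 left 0.0006
shift cm to [ 0.5715 -0.0224  0.0695] [-6.47  0.07  0.01] rotz -0.0007
hub [342.47858311 272.74070158] [242.7788502  230.04065864]
mouth [326.67713641 269.15935849] [245.35504751 217.76571602]
```

View pics/p5.png

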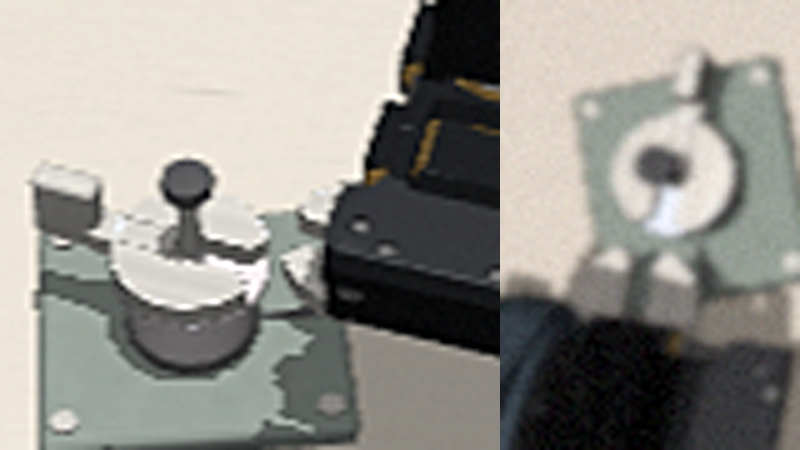

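Side crop: the mass's two prongs at (320,205) and (305,275) face the stem at a good height. Top crop: prong tips at (610,252) and (675,255), stem head at (660,165). I check the lateral offset from pixel rows.

```bash
python3 - <<'E'
from h import *
s,d,t=pickle.load(open("p5.pkl","rb"))
g=cv2.cvtColor(t["color"],cv2.COLOR_RGB2GRAY).astype(int)
print("cols",list(range(226,262)))
for r in range(219,234):print(r,g[r,226:262])
mx=-s["tcp_rot"][:,0];my=np.array([-mx[1],mx[0],0]);P=s["position"]
for v,lab in((.0455,"hub"),(.058,"+12"),(.068,"+22")):
    for y in(-.006,.006,-.03,.03):
        p=P+mx*v+my*y;p[2]=P[2]+.009;print(lab,y,proj(t,p).round(1),end=" ")
    print()
E
```

```text
cols [226, 227, 228, 229, 230, 231, 232, 233, 234, 235, 236, 237, 238, 239, 240, 241, 242, 243, 244, 245, 246, 247, 248, 249, 250, 251, 252, 253, 254, 255, 256, 257, 258, 259, 260, 261]
219 [165 169 167 165 166 158 140 118 104 108 126 135 139 125 109 109 113 115
 116 107 111 118 121 121 118 115 118 112  96  93 107 116 121 116 118 118]
220 [164 164 166 164 158 147 128 103 102 119 141 159 160 147 122 104 104 104
  94  88  98 123 135 132 121 118 119 111  91  78  94 111 118 116 121 122]
221 [167 167 163 161 141 121 111 111 127 144 162 170 169 157 127  94  82  78
  71  79 105 142 158 156 137 118 108 100  79  69  86 108 115 120 114 119]
222 [172 165 165 158 136 108  96 116 135 150 157 167 169 162 131  92  67  63
  70  95 132 163 172 170 157 127 101  82  67  59  68  90 111 114 120 119]
223 [162 169 160 147 124 102 101 105 113 123 128 143 154 150 117  79  59  67
  77 114 150 168 172 169 164 148 118  82  64  52  52  74  95 111 117 119]
224 [168 165 154 134 108  97  93  94 102 101  99 112 116 112  92  68  59  66
  80 110 140 156 165 168 170 163 141 102  70  51  53  58  83 101 116 116]
225 [164
[... 868 characters left out ...]
  64  70  78  77  92  85  88]
231 [22 23 39 59 73 87 92 97 96 91 92 94 92 77 54 52 56 68 85 96 97 99 95 96
 93 99 94 92 75 74 87 92 96 95 93 93]
232 [ 25  18  21  36  61  79  84  76  75  79  84  85  83  64  54  54  53  64
  88  97  96  93  90 100  95  97  99  91  82  83  92  97  97  90  99  94]
233 [17 20 19 22 43 57 67 55 43 40 47 54 51 46 41 40 52 57 77 89 91 93 89 96
 97 97 95 89 79 85 92 94 95 96 96 96]
hub -0.006 [245.2 230.5] hub 0.006 [240.4 229.6] hub -0.03 [254.9 232.3] hub 0.03 [230.7 227.8] 
+12 -0.006 [246.3 225.4] +12 0.006 [241.4 224.5] +12 -0.03 [256.  227.1] +12 0.03 [231.8 222.7] 
+22 -0.006 [247.1 221.3] +22 0.006 [242.3 220.4] +22 -0.03 [256.8 223. ] +22 0.03 [232.6 218.6]
```

The top view shows the mass turned about +4° in the hand, with its hub about 2–3 mm towards +y. I turn the tool about -3.7° and re-measure.

Call:
{"op": "move_arm", "data": {
  "linear": [
    [0, 0, 0],
    [0, 0, 0],
    [0, 0, 0],
    [0, 0, 0]
  ],
  "angular": [
    [0, 0, 0.03],
    [0, 0, 0.065],
    [0, 0, 0.065],
    [0, 0, 0.065]
  ],
  "fingers": [1, 1, 1, 1]
}}

```text
time_s: 7.68
position: [0.5081, -0.0105, 0.0698]
tcp_rot: [[-0.967, 0.254, 0.004], [0.254, 0.967, -0.007], [-0.006, -0.006, -1.0]]
force: [-0.2, -0.1, -1.2]
opening: 0.15
```

```bash
python3 st.py .5715 -.0224 .0695; python3 - <<'E'
from h import *
s=read_state();t=capture("top");d=capture("side");pickle.dump((s,d,t),open("p6.pkl","wb"))
g=cv2.cvtColor(t["color"],cv2.COLOR_RGB2GRAY).astype(int)
for r in range(219,233):print(r,g[r,226:262])
# expected slot lines for mass aligned to axis with yaw -11 and axis shift
u=np.array([np.cos(np.radians(-11)),np.sin(np.radians(-11)),0]);n=np.array([-u[1],u[0],0])
ax=np.array([.6166,-.0322,.0785])
for k in(-.065,-.053,-.043):
    print(k,[proj(t,ax+u*k+n*y).round(1).tolist() for y in(-.03,-.006,0,.006,.03)])
E
```

```text
7.6833 pos [ 0.5081 -0.0105  0.0698] F [-0.21 -0.09 -1.23] M [0.06  0.058 0.042] op 0.15
mass yaw -14.69 R2 [-0.0058 -0.0062 -1.    ] hub [ 0.5521 -0.0221  0.0701] to axis along 0.065 left 0.0033
shift cm to [ 0.5715 -0.0224  0.0695] [-6.43  0.46  0.06] rotz -0.0644
219 [169 164 161 167 165 160 142 110 103 100 113 122 138 138 139 125 109 106
 112 109 109  99 108 114 114 117 114 118 103  91 103 115 118 118 117 118]
220 [164 164 169 166 159 148 123 104  89  90 119 142 156 164 161 137 110  97
 100  94  86  80  95 118 123 118 118 110  96  82  91 110 116 120 120 115]
221 [164 168 169 158 142 122 114  99  96 112 143 163 170 170 170 153 112  82
  75  73  71  82 107 134 145 134 122 103  92  70  73  92 109 111 120 122]
222 [167 167 164 154 126 105  94  97 102 132 147 166 168 167 171 162 125  82
  60  64  75 110 141 164 166 155 132 106  86  62  61  74  95 110 113 117]
223 [159 164 158 140 116  99  95  97 104 114 123 139 151 159 158 152 118  72
  62  62  87 131 163 174 175 165 149 124  93  57  47  60  78  96 112 119]
224 [142 151 149 128 105  93  96 103  95  98  99 110 117 119 120 110  87  67
 
[... 808 characters left out ...]
57  67  68  73  72]
230 [ 47  49  64  77  83  94 100  95 100  93  97  96  95  92  80  60  60  58
  67  74  89  97  94  97  94  97  93  90  86  72  62  75  84  84  84  90]
231 [26 32 38 48 71 86 97 96 97 99 99 96 93 94 75 60 53 58 65 77 92 91 96 94
 93 96 97 95 87 76 76 85 97 92 96 97]
232 [ 19  13  18  29  55  77  94 100  94  93  94  93  97  85  78  56  53  58
  62  81  88  96  94  97  96  97 101  97  93  82  79  92  95  95  93  94]
-0.065 [[255.1, 232.1], [245.4, 230.4], [242.9, 229.9], [240.5, 229.5], [230.8, 227.7]]
-0.053 [[256.1, 227.2], [246.4, 225.4], [244.0, 225.0], [241.5, 224.6], [231.9, 222.8]]
-0.043 [[257.0, 223.1], [247.2, 221.3], [244.8, 220.9], [242.4, 220.5], [232.7, 218.7]]
```

Now slot centre line and yaw match the stem's approach line to about 0.1 px at three rows. Slide on along -11°.

Call:
{"op": "move_arm", "data": {
  "linear": [
    [-0.8, 0.05, 0],
    [-1.6, 0.1, 0],
    [-2.4, 0.16, 0],
    [-3.2, 0.21, 0],
    [-3.8, 0.25, 0],
    [-4.2, 0.27, 0],
    [-4.5, 0.29, 0],
    [-4.5, 0.29, 0],
    [-4.5, 0.29, 0],
    [-4.5, 0.29, 0]
  ],
  "angular": [
    [0, 0, 0],
    [0, 0, 0],
    [0, 0, 0],
    [0, 0, 0],
    [0, 0, 0],
    [0, 0, 0],
    [0, 0, 0],
    [0, 0, 0],
    [0, 0, 0],
    [0, 0, 0]
  ],
  "fingers": [1, 1, 1, 1, 1, 1, 1, 1, 1, 1]
}}

```text
time_s: 8.62
position: [0.5518, -0.0185, 0.0696]
tcp_rot: [[-0.967, 0.253, 0.003], [0.253, 0.967, -0.007], [-0.005, -0.006, -1.0]]
force: [-1.3, 3.9, -2.6]
opening: 0.151
```

```bash
cat >> st.py <<'E'
# in-hand model: mass yaw = tool yaw+3.7
k=np.radians(3.7);c,sn=np.cos(k),np.sin(k);m2=np.array([mx[0]*c-mx[1]*sn,mx[0]*sn+mx[1]*c])
hub=s["position"][:2]+.0455*m2;e=np.array([.6166,-.0322])-hub
print("MODEL yaw",(yaw+3.7).round(2),"hub short by",(e@u).round(4),"left by",(e@[-u[1],u[0]]).round(4))
E
python3 st.py
```

```text
8.6167 pos [ 0.5518 -0.0185  0.0696] F [-1.32  3.87 -2.56] M [0.715 0.306 0.288] op 0.151
mass yaw -14.68 R2 [-0.0045 -0.0057 -1.    ] hub [ 0.5958 -0.03    0.0699] to axis along 0.0206 left 0.0028
MODEL yaw -10.98 hub short by 0.0207 left by -0.0011
```

Call:
{"op": "move_arm", "data": {
  "linear": [
    [0, 0.08, 0],
    [0, 0.15, 0],
    [0, 0.2, 0],
    [0, 0.2, 0],
    [0, 0.2, 0],
    [0, 0.2, 0]
  ],
  "angular": [
    [0, 0, 0],
    [0, 0, 0],
    [0, 0, 0],
    [0, 0, 0],
    [0, 0, 0],
    [0, 0, 0]
  ],
  "fingers": [1, 1, 1, 1, 1, 1]
}}

```text
time_s: 9.12
position: [0.5531, -0.017, 0.07]
tcp_rot: [[-0.967, 0.254, 0.005], [0.254, 0.967, -0.007], [-0.006, -0.006, -1.0]]
force: [0.4, 0.6, -2.0]
opening: 0.147
```

```bash
python3 st.py; python3 - <<'E'
from h import *
s=read_state();d=capture("side");t=capture("top");pickle.dump((s,d,t),open("p7.pkl","wb"))
a=cv2.resize(d["color"][235:305,280:350],(400,400),interpolation=2);b=cv2.resize(t["color"][180:240,220:280],(400,400),interpolation=2)
cv2.imwrite("pics/p7.png",cv2.convertScaleAbs(np.hstack([a,b])[:,:,::-1],alpha=1.4))
E
```

```text
9.1167 pos [ 0.5531 -0.017   0.07  ] F [ 0.38  0.57 -1.98] M [ 0.069 -0.075 -0.022] op 0.147
mass yaw -14.7 R2 [-0.0064 -0.0059 -1.    ] hub [ 0.5971 -0.0285  0.0703] to axis along 0.0196 left 0.0011
MODEL yaw -11.0 hub short by 0.0197 left by -0.0028
```

View pics/p7.png

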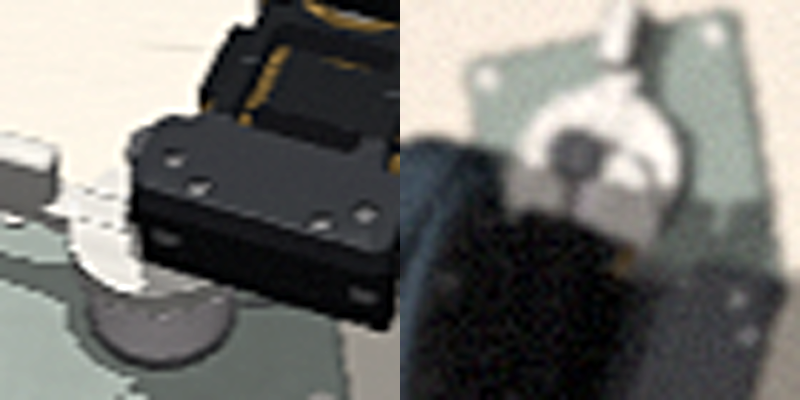

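Top crop: stem head (577,155) now sits over the mass's slot, with slot darkness at (570,195) below it, so the stem has entered. Side contact is gone. Continue slowly.

Call:
{"op": "move_arm", "data": {
  "linear": [
    [-0.4, 0.02, 0],
    [-0.8, 0.03, 0],
    [-1.2, 0.04, 0],
    [-1.4, 0.05, 0],
    [-1.4, 0.05, 0],
    [-1.4, 0.05, 0],
    [-1.4, 0.05, 0]
  ],
  "angular": [
    [0, 0, 0],
    [0, 0, 0],
    [0, 0, 0],
    [0, 0, 0],
    [0, 0, 0],
    [0, 0, 0],
    [0, 0, 0]
  ],
  "fingers": [1, 1, 1, 1, 1, 1, 1]
}}

```text
time_s: 9.8
position: [0.567, -0.02, 0.07]
tcp_rot: [[-0.967, 0.254, 0.005], [0.254, 0.967, -0.007], [-0.007, -0.006, -1.0]]
force: [0.4, 1.4, -1.4]
opening: 0.149
```

```bash
python3 st.py
```

```text
9.8 pos [ 0.567 -0.02   0.07 ] F [ 0.41  1.36 -1.39] M [ 0.211 -0.142  0.125] op 0.149
mass yaw -14.69 R2 [-0.0067 -0.0057 -1.    ] hub [ 0.611  -0.0315  0.0703] to axis along 0.0055 left 0.0014
MODEL yaw -10.99 hub short by 0.0056 left by -0.0025
```

Slight +y contact. Shift 0.5 mm to +y and continue 8 mm to find the slot's end softly.

Call:
{"op": "move_arm", "data": {
  "linear": [
    [-0.1, 0.08, 0],
    [-0.2, 0.1, 0],
    [-0.3, 0.1, 0],
    [-0.4, 0.1, 0],
    [-0.5, 0.1, 0],
    [-0.5, 0.1, 0],
    [-0.5, 0.1, 0],
    [-0.5, 0.1, 0]
  ],
  "angular": [
    [0, 0, 0],
    [0, 0, 0],
    [0, 0, 0],
    [0, 0, 0],
    [0, 0, 0],
    [0, 0, 0],
    [0, 0, 0],
    [0, 0, 0]
  ],
  "fingers": [1, 1, 1, 1, 1, 1, 1, 1]
}}

```text
time_s: 10.47
position: [0.5719, -0.0203, 0.07]
tcp_rot: [[-0.967, 0.254, 0.005], [0.254, 0.967, -0.007], [-0.006, -0.006, -1.0]]
force: [0.6, -0.3, -1.4]
opening: 0.149
```

```bash
python3 st.py
```

```text
10.4667 pos [ 0.5719 -0.0203  0.07  ] F [ 0.57 -0.3  -1.38] M [-0.014  0.024 -0.002] op 0.149
mass yaw -14.69 R2 [-0.0065 -0.0058 -1.    ] hub [ 0.616  -0.0318  0.0703] to axis along 0.0005 left 0.0007
MODEL yaw -10.99 hub short by 0.0006 left by -0.0032
```

Call:
{"op": "move_arm", "data": {
  "linear": [
    [-0.1, 0, 0],
    [-0.2, 0, 0],
    [-0.3, 0, 0],
    [-0.3, 0, 0],
    [-0.3, 0, 0]
  ],
  "angular": [
    [0, 0, 0],
    [0, 0, 0],
    [0, 0, 0],
    [0, 0, 0],
    [0, 0, 0]
  ],
  "fingers": [1, 1, 1, 1, 1]
}}

```text
time_s: 10.88
position: [0.575, -0.0211, 0.07]
tcp_rot: [[-0.967, 0.254, 0.005], [0.254, 0.967, -0.007], [-0.007, -0.006, -1.0]]
force: [-0.4, 0.0, -1.6]
opening: 0.148
```

```bash
python3 st.py
```

```text
10.8833 pos [ 0.575  -0.0211  0.07  ] F [-0.36  0.01 -1.55] M [0.016 0.074 0.037] op 0.148
mass yaw -14.7 R2 [-0.0067 -0.0057 -1.    ] hub [ 0.619  -0.0326  0.0704] to axis along -0.0026 left 0.0009
MODEL yaw -11.0 hub short by -0.0025 left by -0.003
```

Call:
{"op": "move_arm", "data": {
  "linear": [
    [-0.1, 0, 0],
    [-0.2, 0, 0],
    [-0.25, 0, 0],
    [-0.25, 0, 0],
    [-0.25, 0, 0]
  ],
  "angular": [
    [0, 0, 0],
    [0, 0, 0],
    [0, 0, 0],
    [0, 0, 0],
    [0, 0, 0]
  ],
  "fingers": [1, 1, 1, 1, 1]
}}

```text
time_s: 11.3
position: [0.576, -0.0214, 0.0698]
tcp_rot: [[-0.967, 0.254, 0.002], [0.254, 0.967, -0.007], [-0.004, -0.006, -1.0]]
force: [-3.9, 0.5, 1.4]
opening: 0.146
```

```bash
python3 st.py
```

```text
11.3 pos [ 0.576  -0.0214  0.0698] F [-3.88  0.5   1.45] M [ 0.148  0.614 -0.   ] op 0.146
mass yaw -14.69 R2 [-0.0037 -0.0059 -1.    ] hub [ 0.6201 -0.0329  0.07  ] to axis along -0.0037 left 0.001
MODEL yaw -10.99 hub short by -0.0036 left by -0.0029
```

Slot end found (stem contact 3.9 N). Back off 2 mm and lower.

Call:
{"op": "move_arm", "data": {
  "linear": [
    [0.1, 0, 0],
    [0.2, 0, 0.2],
    [0.2, 0, 0.5],
    [0.2, 0, 0.8],
    [0.2, 0, 1.0],
    [0.2, 0, 1.0],
    [0.2, 0, 1.0],
    [0.2, 0, 1.0]
  ],
  "angular": [
    [0, 0, 0],
    [0, 0, 0],
    [0, 0, 0],
    [0, 0, 0],
    [0, 0, 0],
    [0, 0, 0],
    [0, 0, 0],
    [0, 0, 0]
  ],
  "fingers": [1, 1, 1, 1, 1, 1, 1, 1]
}}

```text
time_s: 11.97
position: [0.5744, -0.0207, 0.0597]
tcp_rot: [[-0.967, 0.254, 0.002], [0.253, 0.967, -0.006], [-0.004, -0.006, -1.0]]
force: [0.9, 1.4, -2.0]
opening: 0.148
```

```bash
python3 st.py
```

```text
11.9667 pos [ 0.5744 -0.0207  0.0597] F [ 0.85  1.37 -1.98] M [ 0.342 -0.155  0.069] op 0.148
mass yaw -14.68 R2 [-0.004  -0.0056 -1.    ] hub [ 0.6184 -0.0322  0.0599] to axis along -0.0019 left 0.0007
MODEL yaw -10.98 hub short by -0.0018 left by -0.0032
```

Call:
{"op": "move_arm", "data": {
  "linear": [
    [0, 0.03, 0.1],
    [0, 0.05, 0.2],
    [0, 0.05, 0.3],
    [0, 0.05, 0.35],
    [0, 0.05, 0.35],
    [0, 0.05, 0.35]
  ],
  "angular": [
    [0, 0, 0],
    [0, 0, 0],
    [0, 0, 0],
    [0, 0, 0],
    [0, 0, 0],
    [0, 0, 0]
  ],
  "fingers": [1, 1, 1, 1, 1, 1]
}}

```text
time_s: 12.47
position: [0.5744, -0.0204, 0.0565]
tcp_rot: [[-0.967, 0.254, 0.002], [0.254, 0.967, -0.007], [-0.004, -0.006, -1.0]]
force: [-1.3, 0.3, 1.5]
opening: 0.154
```

```bash
python3 st.py
```

```text
12.4667 pos [ 0.5744 -0.0204  0.0565] F [-1.32  0.25  1.55] M [-0.008  0.096 -0.042] op 0.154
mass yaw -14.69 R2 [-0.004  -0.0058 -1.    ] hub [ 0.6184 -0.032   0.0566] to axis along -0.0019 left 0.0004
MODEL yaw -10.99 hub short by -0.0018 left by -0.0035
```

Fz rose at TCP z = 0.0565, the height for fully home, so the key is in the slot. Press a little, then let go.

Call:
{"op": "move_arm", "data": {
  "linear": [
    [0, 0, 0.05],
    [0, 0, 0.08],
    [0, 0, 0.08],
    [0, 0, 0.08],
    [0, 0, 0.08],
    [0, 0, 0.08],
    [0, 0, 0.08],
    [0, 0, 0.08],
    [0, 0, 0.08],
    [0, 0, 0.08]
  ],
  "angular": [
    [0, 0, 0],
    [0, 0, 0],
    [0, 0, 0],
    [0, 0, 0],
    [0, 0, 0],
    [0, 0, 0],
    [0, 0, 0],
    [0, 0, 0],
    [0, 0, 0],
    [0, 0, 0]
  ],
  "fingers": [1, 1, 1, 0.4, 0.3, 0.3, 0.3, 0.3, 0.3, 0.3]
}}

```text
time_s: 13.3
position: [0.5744, -0.0204, 0.0556]
tcp_rot: [[-0.967, 0.254, 0.002], [0.254, 0.967, -0.007], [-0.004, -0.006, -1.0]]
force: [-0.4, -0.8, -0.3]
opening: 0.345
```

```bash
python3 st.py
```

```text
13.3 pos [ 0.5744 -0.0204  0.0556] F [-0.35 -0.76 -0.29] M [ 0.005  0.03  -0.022] op 0.345
mass yaw -14.69 R2 [-0.0039 -0.0058 -1.    ] hub [ 0.6184 -0.032   0.0558] to axis along -0.0019 left 0.0004
MODEL yaw -10.99 hub short by -0.0018 left by -0.0035
```

Call:
{"op": "move_arm", "data": {
  "linear": [
    [0, 0, -0.5],
    [0, 0, -1.5],
    [0, 0, -3],
    [0, 0, -5],
    [0, 0, -7.5],
    [0, 0, -10],
    [4, 0, -12],
    [8, 0, -13],
    [12, 0, -13],
    [14, 0, -13],
    [14, 0, -13],
    [14, 0, -13]
  ],
  "angular": [
    [0, 0, 0],
    [0, 0, 0],
    [0, 0, 0],
    [0, 0, 0],
    [0, 0, 0],
    [0, 0, 0],
    [0, 0, 0],
    [0, 0, 0],
    [0, 0, 0],
    [0, 0, 0],
    [0, 0, 0],
    [0, 0, 0]
  ],
  "fingers": [0.3, 0.3, 0.3, 0.3, 0.3, 0.3, 0.3, 0.3, 0.3, 0.3, 0.3, 0.3]
}}

```text
time_s: 14.3
position: [0.4382, 0.0162, 0.1862]
tcp_rot: [[-0.967, 0.253, 0.004], [0.253, 0.967, -0.007], [-0.006, -0.006, -1.0]]
force: [0.6, -0.4, -0.7]
opening: 0.35
```

```bash
python3 st.py; python3 - <<'E'
from h import *
s=read_state();d=capture("side");t=capture("top");pickle.dump((s,d,t),open("p8.pkl","wb"))
a=cv2.resize(d["color"][235:315,270:350],(400,400),interpolation=2);b=cv2.resize(t["color"][170:250,215:295],(400,400),interpolation=2)
cv2.imwrite("pics/p8.png",cv2.convertScaleAbs(np.hstack([a,b])[:,:,::-1],alpha=1.2))
E
```

```text
14.3 pos [0.4382 0.0162 0.1862] F [ 0.58 -0.36 -0.74] M [ 0.009 -0.038  0.007] op 0.35
mass yaw -14.66 R2 [-0.006  -0.0057 -1.    ] hub [0.4822 0.0047 0.1865] to axis along 0.1388 left -0.0096
MODEL yaw -10.96 hub short by 0.1389 left by -0.0135
```

View pics/p8.png

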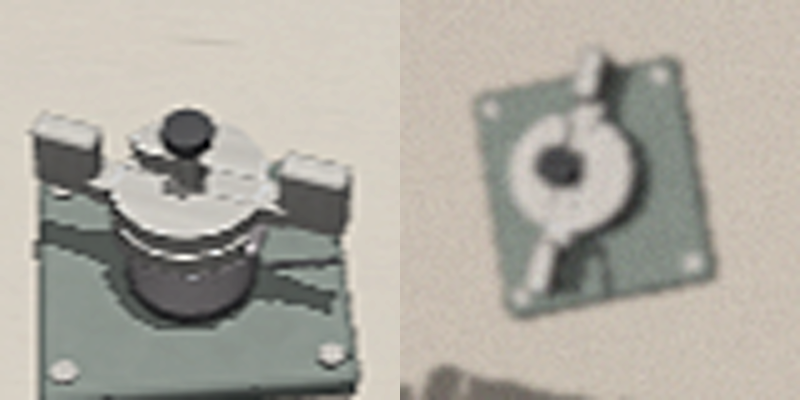

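Side crop: the loose mass is stacked with its lug at (315,172), head at (187,133), lower lug at (67,130). Top crop: loose lug at (542,265), opposite the lower lug (590,72). I check the heights by triangulating.

```bash
python3 - <<'E'
from h import *
s,d,t=pickle.load(open("p8.pkl","rb"))
def tri(ps,pt):
    o1,d1=ray(d,*ps);o2,d2=ray(t,*pt);k=np.linalg.lstsq(np.c_[d1,-d2],o2-o1,rcond=None)[0]
    p,q=o1+k[0]*d1,o2+k[1]*d2;return ((p+q)/2).round(4),np.linalg.norm(p-q).round(4)
S=lambda x,y:(270+x/5-.4,235+y/5-.4)
T=lambda x,y:(215+(x-400)/5-.4,170+y/5-.4)
print("loose lug",tri(S(318,172),T(540,265)),"lower lug",tri(S(67,130),T(588,75)))
# predicted pixel positions of lug-top corners if home (z .086) or 5 mm high, in the side crop
ax=np.array([.6172,-.0312,0])
for z in(.086,.091):
    for yw in(-11,-14):
        u=np.array([np.cos(np.radians(yw)),np.sin(np.radians(yw)),0]);n=np.array([-u[1],u[0],0])
        print(z,yw,[((proj(d,ax-u*r+n*y+[0,0,z])+.4-[270,235])*5).round().tolist() for r in(35,) for r in(.035,.061) for y in(-.006,.006)])
u=np.array([np.cos(np.radians(-11)),np.sin(np.radians(-11)),0]);n=np.array([-u[1],u[0],0])
print("lower",[((proj(d,ax+u*r+n*y+[0,0,.076])+.4-[270,235])*5).round().tolist() for r in(.036,.062) for y in(-.006,.006)])
c=cv2.convertScaleAbs(cv2.resize(d["color"][255:300,285:345],(800,600),interpolation=2),alpha=1.2)
cv2.imwrite("pics/p9.png",c[:,:,::-1])
E
```

```text
loose lug (array([ 0.5697, -0.0204,  0.0854]), np.float64(0.0001)) lower lug (array([ 0.6646, -0.04  ,  0.076 ]), np.float64(0.0026))
0.086 -11 [[288.0, 148.0], [278.0, 172.0], [356.0, 163.0], [347.0, 187.0]]
0.086 -14 [[287.0, 152.0], [276.0, 175.0], [354.0, 170.0], [344.0, 193.0]]
0.091 -11 [[288.0, 139.0], [278.0, 162.0], [356.0, 154.0], [348.0, 178.0]]
0.091 -14 [[287.0, 142.0], [276.0, 166.0], [355.0, 160.0], [344.0, 184.0]]
lower [[107.0, 126.0], [96.0, 148.0], [42.0, 111.0], [31.0, 134.0]]
```

View pics/p9.png

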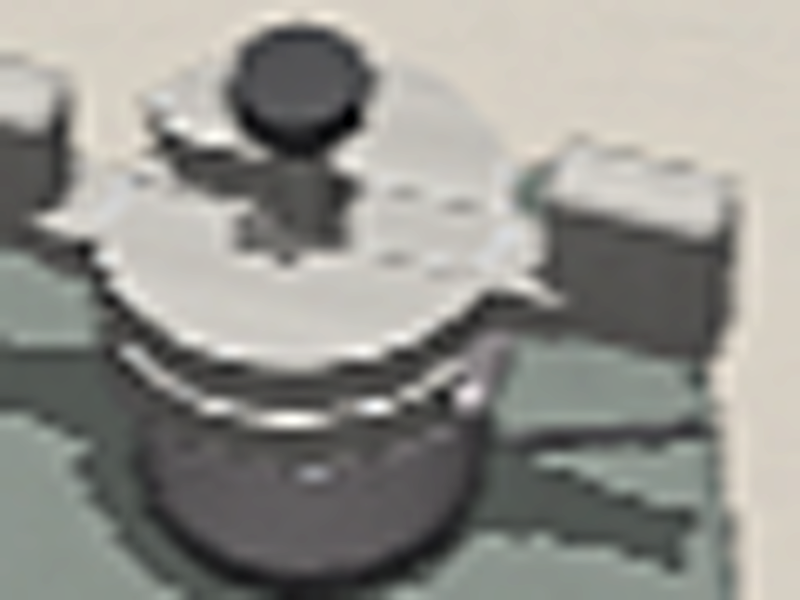

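```bash
python3 - <<'E'
from h import *
s,d,t=pickle.load(open("p8.pkl","rb"));d0=pickle.load(open("side1.pkl","rb"))
g=lambda c:cv2.cvtColor(c["color"],cv2.COLOR_RGB2GRAY).astype(int)
print("now");print(g(d)[278:292,300:316:3].T);print("before");print(g(d0)[278:292,300:316:3].T)
def edge(cx,cy,z):
    a=np.linspace(0,2*np.pi,721);q=np.array([proj(d,[cx+.03*np.cos(i),cy+.03*np.sin(i),z]) for i in a])
    return [q[np.abs(q[:,0]-u)<1][:,1].max().round(2) for u in(300,306,312)],(q[:,0].min().round(1),q[:,0].max().round(1))
ax=(.6168,-.0312)
for nm,dx,dy,z in(("lower top",0,0,.056),("lower bot",0,0,.046),("upper home top",0,0,.066),("home -y2",0,-.002,.066),("high",0,0,.071)):print(nm,edge(ax[0]+dx,ax[1]+dy,z))
# disc extents in top view
T=g(t);
for r in range(200,210,3):print(r,T[r,232:268])
q=np.array([proj(t,[ax[0]+.03*np.cos(i),ax[1]+.03*np.sin(i),.066]) for i in np.linspace(0,6.28,360)]);print(q.min(0),q.max(0))
E
```

```text
now
[[168 168 178 115  58  60  80 169  58  64  78  76  71  75]
 [172 167 169 181  75  65  61 108 117  61  66  69  79  78]
 [169 170 167 175 141  59  62  72 213  59  64  67  67  77]
 [165 170 170 175 110  61  65  68 136  61  67  70 105  73]
 [164 168 174 194  52  65  62 181  68  64  64  66  77  73]
 [164 170 182  47  59  57 151  58  64  60  91  76  73  74]]
before
[[151 149 150 154 156 151 159 145  50  59  73  72  66  70]
 [154 150 149 151 155 154 150 164  98  55  62  65  74  73]
 [159 154 149 150 153 156 152 153 187  52  60  62  63  73]
 [169 154 153 149 150 155 157 159 114  56  62  66  99  68]
 [161 158 152 152 147 151 158 183  56  60  60  63  72  68]
 [177 160 155 153 152 152 168  47  57  57  85  72  69  69]]
lower top ([np.float64(284.52), np.float64(285.8), np.float64(285.63)], (np.float64(292.6), np.float64(324.5)))
lower bot ([np.float64(287.94), np.float64(289.31), np.float64(289.17)], (np.float64(292.8), np.float64(324.5)))
upper home top ([np.float64(281.0), np.float64(282.23), np.float64(282.03)], (np.float64(292.4), np.float64(324.5)))
home -y2 ([np.float64(280.1), np.float64(281.37), np.float64(281.2)], (np.float64(292.5), np.float64(324.6)))
high ([np.float64(279.24), np.float64(280.43), np.float64(280.22)], (np.float64(292.2), np.float64(324.5)))
200 [114 114 117 116 123 137 158 169 174 163 136 104  79  61  63  62  78  97
 112 135 156 170 171 164 167 164 167 156 123  77  56  68  91 107 111 111]
203 [126 113 115 118 133 154 168 169 162 135  96  67  61  62  59  64  60  55
  64 102 140 163 166 166 164 166 166 165 146 106  70  60  71  93 108 111]
206 [120 111 112 123 125 149 166 167 168 161 154 129 103  80  65  62  54  66
  86 127 158 166 166 163 164 169 169 156 136  86  53  51  65  93 110 109]
209 [134 117 112 114 115 132 150 167 170 167 167 167 161 151 153 163 163 162
 167 168 169 165 166 166 167 169 160 132  90  54  47  63  84 103 110 115]
[237.1191058  192.00017156] [261.39770016 216.23990393]
```

```bash
python3 -c "
from rig import *
hand_in()"
```

```text
the job is handed in; nothing more can be done
```

I took the mass from its rest and slid it onto the stem with its slot opposite the lower one's. I lowered it until the key went into the lower slot, let go, withdrew the gripper and handed in at about 14.4 s. No turning search was needed, because I had aligned the mass beforehand to the slot angle seen in the images (about 169° in the world frame).

**What the last checks showed**
- **Height by touch:** the mass touched down at TCP z 0.0565 m. That puts its underside within about 0.5 mm of the lower mass's top face.
- **Height by camera:** triangulating the loose lug's top gave z = 0.0854 m, against 0.086 m expected if home and 0.091 m if standing on its key. The lower lug came out at 0.076 m, as it should.
- **Hub position:** I estimate the hub 1–2 mm from the stem's axis.
- **Forces:** the largest sideways force I read against the stem was about 4 N. After release, force readings were below 1 N. These are readings at the ends of moves; I did not see peaks in between.
- **Bystanders:** I did not re-measure the carton, screwdriver or slide viewer; the arm stayed clear of them.

**What disagreed**
- **Arm lag:** the arm stopped about 7 mm to the side of its commanded pose at the grasp. The lug was gripped off-centre, and the mass seemed to turn about 4° in the hand, which I corrected before sliding it on.
- **Stem position:** contact with the stem suggested its axis lies 2–3 mm further to +y than my value at that point (y = -0.0322 m).
- **Disc edge:** in the side view the upper disc's edge sits 0.6 px higher than expected for a perfectly centred, home mass. That fits about 1.4 mm of sideways play, but a rise of about 1.7 mm would look the same and exceed the 1.5 mm limit. The height checks above speak against a rise.

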